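# Lay the walnut-capped blank against the sander belt

### The job

The sander is switched off. Push over the standing wooden blank with the dark walnut cap so that it falls towards the sanding belt and lies on the ribbed rest, then push it along the rest until its dark end sits flush and square against the belt, and leave it there. Only push, do not lift or carry the blank; leave the plain blank standing where it is and leave the other things on the bench alone.

Things in the scene. Friction and masses are not known exactly. Their poses are not given: they have to be found in the camera images.
- sander: Low bench edge sander, fixed, off. Origin: on the bench (z = 0) below the middle of the belt's flat front face. x points level into the belt, y along it, z up. The belt face is the upright red-brown plane x = 0, y -170 to 170, z 44 to 140 mm; it does not move. The machine behind it rises to 171 mm. Before it lies the flat grey ribbed rest: top at z = 40, x -280 to -5, y -200 to 200 mm.
- capped: Loose pale maple block 50 (x) by 60 (y) by 140 (z) mm, about 0.3 kg, its upper 30 mm dark walnut. Origin: centre of its pale bottom end; z runs along its length to the walnut end. It starts standing on the rest, centre 215 to 245 mm before the belt, x axis within 0.15 rad of the sander's x. It stands left or right of the plain blank.
- capped_mid (a point): Centre of the walnut-capped blank, half-way along its 140 mm length. Same axes as the blank.
- capped_top (a point): Centre of the walnut end face of the capped blank, 140 mm from its bottom end. Same axes as the blank. The surfaces grip: a lying blank that is shoved crookedly on to the belt jams on one corner and does not square itself; nudge its side first to turn it square.
- plain: The other blank, same size, all pale with no dark cap. Origin at the centre of its bottom end, z along its length. It stands upright on the rest about 190 mm to one side of the capped blank and must stay standing.
- plain_mid (a point): Centre of the plain blank, 70 mm above its bottom end.
- glue: White glue bottle with red cap, 60 mm diameter, 170 mm tall, loose, standing on the bench left of the sander. Origin: centre of its underside.
- finish: Amber jar with steel lid, 72 mm diameter, 90 mm tall, loose, on the bench left of the sander. Origin: centre of its underside.
- mug: Blue ceramic cup, 80 mm diameter, 95 mm tall, loose, on the bench left of the sander. Origin: centre of its underside.
- sandblock: Cork sanding block 110 x 60 x 38 mm, loose, on the bench right of the sander. Origin: centre of its underside.
- offcut: Dark wood offcut 140 x 45 x 30 mm, loose, on the bench right of the sander. Origin: centre of its underside.
Things that resemble listed ones, but are neither listed nor needed, are in the scene too. What is shaped like the plain but blue or purple is not meant. Leave any blue look-alike of the capped alone.

How it is judged (in metres and radians):
On the way, in this order (a step that is already met when the one before it is completed fails the run):
1. the capped blank has been tipped over and lies on the rest, its walnut end towards the belt (angle between capped's own z axis and vertical between 1.47 and 1.67 rad and height (world z) of capped_mid between 0.055 and 0.08 m and angle between the z axis of capped and the x axis of sander, either way round below 0.6 rad and x of capped in the frame of sander below -0.1 m and y of capped_mid in the frame of sander between -0.18 and 0.18 m), for 0.2 s.
2. the walnut end is flush and square against the belt (angle between capped's own z axis and vertical between 1.47 and 1.67 rad and height (world z) of capped_mid between 0.055 and 0.08 m and x of capped in the frame of sander below -0.1 m and x of capped_top in the frame of sander above -0.005 m and angle between the z axis of capped and the x axis of sander, either way round below 0.08 rad and y of capped_mid in the frame of sander between -0.18 and 0.18 m), for 0.2 s.
At the end, for the whole second after the job is handed in: The capped blank lies at rest on the rest (its length within 0.1 rad of level), its walnut end towards the belt, the end's centre within 5 mm of the belt face and its length within 0.08 rad of square to the belt; the plain blank still stands (within 0.1 rad) less than 20 mm from where it was (all of step 2 and linear speed of capped below 0.02 m/s and angular speed of capped below 0.1 rad/s and angle between plain's own z axis and vertical below 0.1 rad and distance of plain_mid from where it was at the start of the episode below 0.02 m); the robot touches nothing.
It fails at once if the capped blank is lifted off the rest while upright (centre more than 20 mm above its standing height) (height (world z) of capped_mid above 0.13 m).
It fails at once if the capped blank is lifted off the rest while lying (centre more than 13 mm above its lying height) (angle between capped's own z axis and vertical between 1.47 and 1.67 rad and height (world z) of capped_mid above 0.078 m).
It fails at once if the plain blank is tipped or shifted by more than 20 mm (angle between plain's own z axis and vertical above 0.3 rad or distance of plain_mid from where it was at the start of the episode above 0.02 m).
It fails at once if another thing on the bench is moved by more than 30 mm (distance of any of glue, finish, mug, sandblock, offcut from where it was at the start of the episode above 0.03 m).
It also fails if it takes over 64 s, if anything falls off the work surface, if the arm or the gripper's body presses on something with over 40 N, if the wrist force passes 120 N, or if a joint passes its speed limit or range.

### The arm

A 6-joint arm with a two-finger parallel gripper is mounted at the origin on the work surface. World frame = base frame: x ahead of the robot, y to its left, z up, the work surface at z = 0. Lengths are in mm, angles in rad, forces in N, time in s.
With the tool pointing down it reaches from about 300 to 775 mm from the base axis. Payload 14.6 kg.
Tool frame: the origin (TCP) lies between the finger pads; the fingertips stand 25 mm ahead of it and the grasp point (between the pads) lies 6 mm ahead of it; z points along the fingers, x is the direction in which the jaws open and shut, and the axes are right-handed (so a half turn about z gives the same grasp; the last joint's range is limited). The gripper opens to 94 mm and grips with 3 to 60 N. Pads are 16 mm wide; open, the fingers measure 119 mm over their backs; the gripper's body (75 mm by 177 mm) begins 78 mm behind the grasp point.
Start: joints at [1.22, 0.3, 1.521, -0, 1.321, -0.067], TCP at [154.001, 527.99, 230.446] pointing down, gripper open.
Joint ranges: [-3.03, 3.03], [-0.79, 2.21], [0.23, 2.52], [-1.04, 4.18], [0, 3.07], [-2.55, 2.55]. Speed limits (rad/s): [2.22, 2.22, 2.57, 3.14, 3.14, 3.14].

### API

Orientations are given as [roll, pitch, yaw] about the fixed x, y, z axes, in that order (R = Rz(yaw) Ry(pitch) Rx(roll)).
In Python, from cell import manip gives the robot as it stands.
- The arm moves only by the tool apply_moves, never from a script. Its argument "series" is a list of rows, each a list of 3 entries, a list of its own where there are three numbers: the shift along the world's x, y, z in cm, then the turn, a rotation vector about the world's x, y, z in rad, then the opening in per cent of the stroke, from 0 (shut) to 100 (fully open). A call has exactly 10 rows; each row is the pose to reach, as a shift and turn from the pose commanded when the call began; what a row does not reach only later rows make up. A row lasts 1/8 s, in which the tool goes at most 62.5 mm and 10.7 degrees, less where a joint would pass 70% of its speed; a pose out of reach is approached as far as the arm can. A call with a gripper value outside its range is refused whole. The fingers move at their own pace and stop on an object; "grip_force" is the grip in N (left out, the last holds). Time passes only in rows, so rows that repeat a pose let the fingers close, or fill a call up. It gives the time, the measured TCP pose, the force and the opening at its end, in the units of the state.
- manip.read_state(): the state, without advancing time (a new reading comes with each control period).
- manip.camera(name): name is "scene" or "side" or "wrist"; returns (picture, depth): 400x640x3 uint8, red, green, blue; 400x640 float32, mm along the optical axis (not along the pixel's ray), 0 where there is no reading.
- manip.camera_info(name): a dict with "intrinsics" (3x3 intrinsics, pixels), "dist" ([k1, k2, p1, p2, k3] as OpenCV has them; the pictures are not rectified), "extrinsics" (4x4, takes a point from world to camera coordinates); the wrist camera has in their place "hand_eye" (4x4, takes a point from camera to tool coordinates, whose origin is the TCP and whose axes are the tool frame's). Camera axes: x right, y down, z forward; pixel columns grow to the right and rows downward; lengths in mm; the calibration is good to about 2 mm. A picture is of the moment at which its call begins: read the wrist's pose just before it. camera_info takes no time and is no camera call.
- manip.sign_off(): hands the job in, once; it reports no verdict.
The state is a dict: "clock": time; "joints": joint angles; "qd": joint speeds; "effort": joint torques, N m; "eef_pos": TCP position; "eef_rot": TCP orientation; "wrist_force": force on the tool from outside, world axes, zero at the start; "moment": the same for the moment, N m; "finger_gap": finger opening in mm.
Only numpy, scipy, OpenCV 4.12 (cv2) and the standard library are available. Lean on these libraries where they do the work, as an engineer would, in place of code of your own. Each camera call takes 0.05 s, during which the arm holds its last target.

## Working session

There is one attempt and no reset: what is moved stays moved. The work goes in short steps, Python scripts to look and compute and a tool call to move; the robot and the scene stay as the last step left them, time stands still between calls to the robot, and variables do not carry over. Pictures are saved under pics/ and viewed, and the job is handed in when it is done.

Besides the shell and the picture viewer there is one more tool, called after "Request:" as a command line: name --argument value ..., lists and objects as JSON in quotes. apply_moves: Moves the arm, as the interface text tells. Its arguments: {"type":"object","properties":{"series":{"type":"array","items":{"type":"array"}},"grip_force":{"type":"number"}},"required":["series"]}

```bash
ls; mkdir -p pics; python3 - <<'E'
from cell import manip
import cv2,numpy as np
s=manip.read_state();print(s)
for n in("scene","side","wrist"):
    p,d=manip.camera(n);cv2.imwrite(f"pics/{n}0.png",p[:,:,::-1]);np.savez(f"pics/{n}0.npz",p=p,d=d)
    print(n,manip.camera_info(n))
E
```

```text
pics
{'clock': 0.0, 'joints': array([ 1.22039896e+00,  3.00459984e-01,  1.52158869e+00, -2.96015124e-05,
        1.32069655e+00, -6.65948288e-02]), 'qd': array([-1.50588916e-03,  9.84858626e-04,  1.30864625e-03,  4.77371880e-04,
        1.02858939e-03,  7.20681389e-05]), 'effort': array([ 1.56053084e-03, -5.31818104e+01, -3.52732229e+01,  7.08701368e-02,
        2.45766516e-02, -1.33669610e-04]), 'eef_pos': array([153.92978567, 527.77362883, 229.88919454]), 'eef_rot': array([-3.14154456e+00,  1.15191730e-03,  1.28700116e+00]), 'wrist_force': array([-0.32273632,  0.04770393,  0.02160457]), 'moment': array([ 0.02167489, -0.02117465, -0.03991971]), 'finger_gap': 93.92525730583722}
scene {'intrinsics': array([[515.00951733,   0.        , 326.27203866],
       [  0.        , 515.00951733, 202.85046364],
       [  0.        ,   0.        ,   1.        ]]), 'dist': array([-0.04244199,  0.        ,  0.        ,  0.        ,  0.        ]), 'extrinsics': array([[ 3.60518472e-02,  9.99334337e-01, -5.58105534e-03,
        -1.30879602e+01],
       [ 7.92505473e-01, -3.19915848e-02, -6.09025134e-0
[... 725 characters left out ...]
,
       [ 0.00000000e+00,  0.00000000e+00,  0.00000000e+00,
         1.00000000e+00]])}
wrist {'intrinsics': array([[289.8648393 ,   0.        , 323.73553106],
       [  0.        , 289.8648393 , 196.66888861],
       [  0.        ,   0.        ,   1.        ]]), 'dist': array([-0.03186403,  0.        ,  0.        ,  0.        ,  0.        ]), 'hand_eye': array([[ 9.99999698e-01, -1.10657791e-04, -7.68846400e-04,
         1.03516973e+00],
       [ 3.24431804e-04,  9.58833095e-01,  2.83970054e-01,
        -8.22506002e+01],
       [ 7.05771874e-04, -2.83970217e-01,  9.58832841e-01,
        -1.53714010e+02],
       [ 0.00000000e+00,  0.00000000e+00,  0.00000000e+00,
         1.00000000e+00]])}
```

View pics/scene0.png

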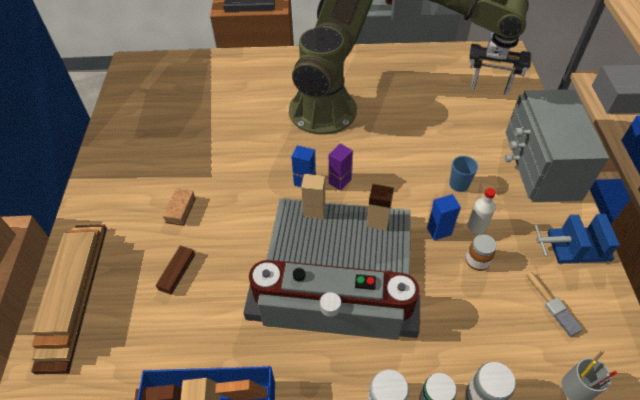

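View pics/side0.png

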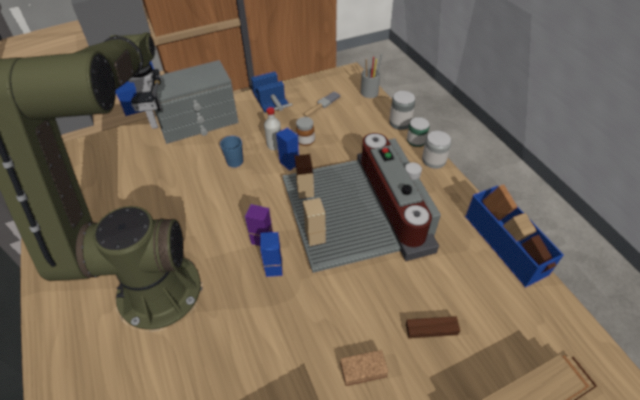

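View pics/wrist0.png

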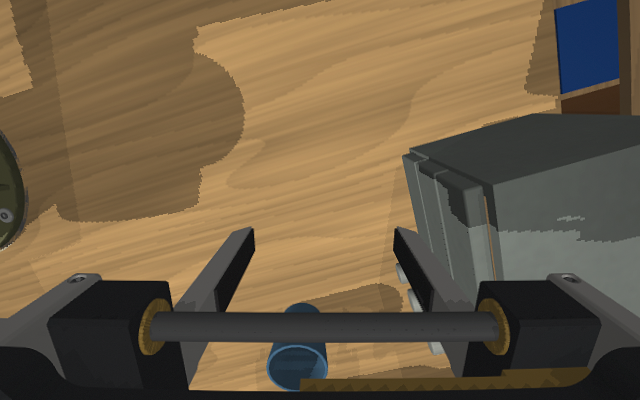

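Scene view: the capped blank is at about (380,207) with its dark top, the plain blank at (314,197), and the rest spans (270–410, 203–270) with the belt behind it. Look-alikes are blue (303,166), purple (341,167) and blue (443,218). The only pale block with a walnut cap is at (380,207). Next I'll crop it and measure.

```bash
cat > h.py <<'E'
import numpy as np,cv2
from cell import manip
def cloud(n,p,d):
    ci=manip.camera_info(n);K=ci["intrinsics"];T=np.linalg.inv(ci["extrinsics"])
    v,u=np.mgrid[0:400,0:640];uv=np.stack([u,v],-1).reshape(-1,1,2).astype(np.float64)
    n_=cv2.undistortPoints(uv,K,ci["dist"]).reshape(400,640,2)
    P=np.dstack([n_*d[...,None],d]);W=P@T[:3,:3].T+T[:3,3];W[d<=0]=np.nan
    return W
def ray(n,uv,z):
    ci=manip.camera_info(n);T=np.linalg.inv(ci["extrinsics"])
    q=cv2.undistortPoints(np.array(uv,float).reshape(-1,1,2),ci["intrinsics"],ci["dist"]).reshape(-1,2)
    r=np.c_[q,np.ones(len(q))]@T[:3,:3].T;c=T[:3,3]
    return c+r*((z-c[2])/r[:,2])[:,None]
def proj(n,P):
    ci=manip.camera_info(n);E=ci["extrinsics"]
    return cv2.projectPoints(np.array(P,float),cv2.Rodrigues(E[:3,:3])[0],E[:3,3],ci["intrinsics"],ci["dist"])[0].reshape(-1,2)
E
python3 - <<'E'
from h import *
for n in("scene","side"):
    f=np.load(f"pics/{n}0.npz");p,d=f["p"],f["d"];W=cloud(n,p,d)
    x,y,z=W[...,0],W[...,1],W[...,2]
    hsv=cv2.cvtColor(p,cv2.COLOR_RGB2HSV)
    print(n,"bench z",np.nanmedian(z[hsv[...,1]>80][:]))
    # rest: grey at z~40
    m=(np.abs(z-40)<8)&(hsv[...,1]<60)&(x>300)&(x<800)&(np.abs(y)<400)
    m=cv2.morphologyEx(m.astype(np.uint8),cv2.MORPH_OPEN,np.ones((3,3)))
    k,l,st,_=cv2.connectedComponentsWithStats(m);i=1+np.argmax(st[1:,4]);m=l==i
    print(st[i],np.median(z[m]));q=W[m][:,:2].astype(np.float32)
    print("rest rect",cv2.minAreaRect(q),cv2.boxPoints(cv2.minAreaRect(q)).round())
    # blocks tops z~180
    m=(np.abs(z-180)<6)&(x<750)&(x>300)&(np.abs(y)<400)
    k,l,st,c=cv2.connectedComponentsWithStats(m.astype(np.uint8))
    for i in range(1,k):
        if st[i,4]>15:
            q=W[l==i];print(c[i].round(),st[i,4],q.mean(0).round(1),cv2.minAreaRect(q[:,:2].astype(np.float32)),np.median(p[l==i],0))
    # belt: red-brown
    m=(hsv[...,1]>120)&((hsv[...,0]<8)|(hsv[...,0]>172))&(z>50)&(z<165)&(x>400)&(np.abs(y)<300)
    q=W[m];print("belt n",m.sum(),np.nanpercentile(q,[2,50,98],axis=0).round())
def big(n,r):
    p=np.load(f"pics/{n}0.npz")["p"];a,b,c,e=r;return cv2.resize(p[a:b,c:e,::-1],(390,500),interpolation=cv2.INTER_CUBIC)
cv2.imwrite("pics/crop0.png",np.hstack([big("scene",(140,290,280,430)),big("side",(120,280,240,400))]))
E
```

```text
scene bench z 1.0179344691235883
[ 267  199  143   74 7550] 41.37103332260824
rest rect ((570.4130859375, 34.41386413574219), (400.0348815917969, 225.5945281982422), 81.39672088623047) [[ 429. -146.]
 [ 652. -180.]
 [ 712.  215.]
 [ 489.  249.]]
[313. 182.] 326 [489.  -40.6 180.9] ((486.1864013671875, -40.6674919128418), (61.05714797973633, 54.923553466796875), 82.07981872558594) [206. 170. 119.]
[381. 193.] 341 [535.5 145.5 181.2] ((533.03662109375, 146.3375244140625), (60.75702667236328, 55.840171813964844), 74.01007843017578) [55. 31. 19.]
belt n 1392 [[ 719. -204.   71.]
 [ 812.   52.  139.]
 [ 852.  207.  148.]]
side bench z 1.3950633729136825
[ 283  160  116  111 6840] 40.91025703838454
rest rect ((597.373779296875, 34.36820983886719), (407.8754577636719, 275.95343017578125), 81.22161865234375) [[ 430. -146.]
 [ 703. -188.]
 [ 765.  215.]
 [ 492.  257.]]
[304. 161.] 242 [533.8 146.2 180.9] ((534.4136352539062, 149.11062622070312), (66.9029769897461, 50.312374114990234), 74.46519470214844) [48. 28. 20.]
[314. 208.] 308 [486.6 -40.6 180.5] ((487.455810546875, -38.92919921875), (61.63487243652344, 50.79298400878906), 78.83599853515625) [168. 147. 116.]
belt n 1691 [[ 710. -207.   54.]
 [ 735.  -88.  107.]
 [ 779.  168.  143.]]
```

View pics/crop0.png

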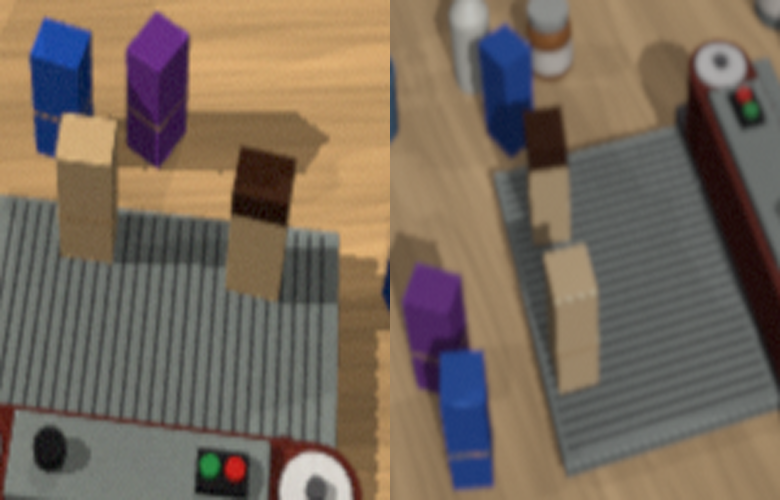

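The crop confirms it: the walnut-capped maple blank is the one at (380,207). The plain blank has no dark cap, and the blue and purple blocks aren't meant. Next I'll refine the sander frame and check the neighbours.

```bash
python3 - <<'E'
from h import *
a=-0.151
f=np.load("pics/side0.npz");p,d=f["p"],f["d"];W=cloud("side",p,d)
hsv=cv2.cvtColor(p,cv2.COLOR_RGB2HSV)
x,y,z=W[...,0],W[...,1],W[...,2]
o=np.array([737,10.5]);ex=np.array([np.cos(a),np.sin(a)]);ey=np.array([-np.sin(a),np.cos(a)])
S=W[...,:2]-o;sx=S@ex;sy=S@ey
m=(hsv[...,1]>120)&((hsv[...,0]<8)|(hsv[...,0]>172))&(z>60)&(z<132)&(np.abs(sx)<20)&(np.abs(sy)<150)
m=cv2.erode(m.astype(np.uint8),np.ones((3,3)))>0
print("belt",m.sum(),np.percentile(sx[m],[5,50,95]),np.percentile(sy[m],[5,95]),"slope",np.polyfit(sy[m],sx[m],1))
for n in("scene","side"):
    f=np.load(f"pics/{n}0.npz");p,d=f["p"],f["d"];W=cloud(n,p,d);x,y,z=W[...,0],W[...,1],W[...,2]
    m=(z>55)&(x>200)&(x<720)&(np.abs(y)<420)&((W[...,:2]-o)@ex<-40)
    k,l,st,c=cv2.connectedComponentsWithStats(m.astype(np.uint8))
    for i in range(1,k):
        if st[i,4]>30:
            q=W[l==i];print(n,c[i].round(),st[i,4],"min",q.min(0).round(),"max",q.max(0).round())
for nm,P in(("cap",(533.5,146.5)),("plain",(487,-40))):
    v=np.array(P)-o;print(nm,v@ex,v@ey)
E
```

```text
belt 380 [-0.33900634  1.46706728  2.91496233] [-125.04608994  125.47932523] slope [0.0032188  1.36391195]
scene [340. 161.] 678 min [301.   6.  55.] max [382.  83. 150.]
scene [309. 180.] 1552 min [ 307. -105.   55.] max [519.  -7. 189.]
scene [456. 170.] 193 min [327. 385.  55.] max [409. 420. 104.]
scene [380. 205.] 909 min [501. 111.  55.] max [568. 181. 188.]
scene [444. 211.] 782 min [514. 296.  55.] max [583. 367. 149.]
scene [477. 248.] 281 min [624. 389.  55.] max [690. 420.  97.]
side [298. 156.] 1417 min [502. 111.  55.] max [686. 420. 187.]
side [233. 151.] 178 min [332. 390.  56.] max [404. 420. 102.]
side [315. 220.] 825 min [457. -73.  55.] max [516.  -3. 186.]
side [264. 234.] 1333 min [ 302. -105.   55.] max [380.  85. 148.]
cap -221.6424517964504 103.84061614637201
plain -239.5587315130265 -87.53207501179038
```

Measured, in sander coordinates:
- The capped blank is at about (-222, 104) mm, yawed -0.13 rad. Its top is at z≈181, as expected.
- The plain blank is 191 mm to its side, so both positions are consistent with the description.

I'll move behind the capped blank with the fingers closed.

Request:
apply_moves --series '[[[3.6,-4.0,0],[0,0,0],0],[[7.2,-8.0,0],[0,0,0],0],[[11,-12.2,0],[0,0,0],0],[[14.8,-16.5,0],[0,0,0],0],[[18.6,-20.7,0],[0,0,0],0],[[22.4,-25,0],[0,0,0],0],[[26,-29,0],[0,0,0],0],[[29.6,-33,0],[0,0,0],0],[[32.8,-36.7,-2],[0,0,0],0],[[32.8,-36.7,-5.5],[0,0,0],0]]'

```text
clock: 1.4
eef_pos: [483.9, 158.8, 175.2]
eef_rot: [3.14, -0.001, 1.283]
wrist_force: [0.2, 0.2, -0.5]
finger_gap: 0.9
```

Request:
apply_moves --series '[[[1.0,-0.28,0],[0,0,0],0],[[1.8,-0.5,0],[0,0,0],0],[[2.5,-0.7,0],[0,0,0],0],[[3.2,-0.9,0],[0,0,0],0],[[3.9,-1.1,0],[0,0,0],0],[[4.6,-1.3,0],[0,0,0],0],[[5.2,-1.5,0],[0,0,0],0],[[5.8,-1.65,0],[0,0,0],0],[[6.3,-1.8,0],[0,0,0],0],[[6.8,-1.95,0],[0,0,0],0]]'

```text
clock: 2.65
eef_pos: [550.3, 141.4, 175.4]
eef_rot: [-3.142, 0.0, 1.287]
wrist_force: [-0.1, -0.3, -0.1]
finger_gap: 0.2
```

```bash
python3 - <<'E'
from h import *
n="side";p,d=manip.camera(n);cv2.imwrite(f"pics/{n}1.png",cv2.resize(p[80:320,200:520,::-1],(800,600)))
print(manip.read_state()["eef_pos"])
E
```

```text
[550.68659386 141.20800029 175.40924188]
```

View pics/side1.png

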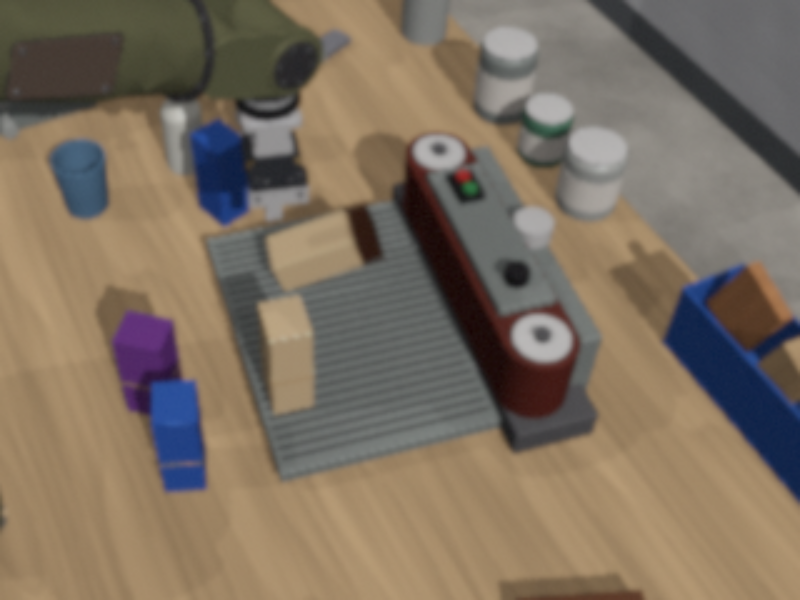

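Side view: the blank lies on the rest with its pale end at (280,260) and the walnut end at (365,235), towards the belt. The plain blank is still standing. I'll retreat, turn square with the fingers 30 mm apart, and measure.

Request:
apply_moves --series '[[[-1.5,0.4,0],[0,0,0],30],[[-3,0.8,0],[0,0,0.03],30],[[-5,1.3,0],[0,0,0.06],30],[[-7.5,1.8,0],[0,0,0.09],30],[[-9,2,0],[0,0,0.13],30],[[-9,2,0],[0,0,0.13],30],[[-9,2,0],[0,0,0.13],30],[[-9,2,0],[0,0,0.13],30],[[-9,2,0],[0,0,0.13],30],[[-9,2,0],[0,0,0.13],30]]'

```text
clock: 3.95
eef_pos: [460.1, 161.4, 175.4]
eef_rot: [-3.141, 0.0, 1.417]
wrist_force: [-0.3, 0.1, -0.5]
finger_gap: 28.5
```

```bash
cat > m.py <<'E'
from h import *
import sys
tag=sys.argv[1];a=-0.153;o=np.array([738,10.5]);ex=np.array([np.cos(a),np.sin(a)]);ey=np.array([-np.sin(a),np.cos(a)])
s=manip.read_state();v=s["eef_pos"][:2]-o;print("tcp",s["eef_pos"].round(1),"sander",v@ex,v@ey,"gap",s["finger_gap"],"yaw",s["eef_rot"][2])
for n in("scene","side"):
    p,d=manip.camera(n);W=cloud(n,p,d);z=W[...,2];S=W[...,:2]-o;sx=S@ex;sy=S@ey
    cv2.imwrite(f"pics/{n}_{tag}.png",cv2.resize(p[80:320,200:520,::-1],(800,600)))
    hsv=cv2.cvtColor(p,cv2.COLOR_RGB2HSV)
    m=(np.abs(z-91)<5)&(sx>-235)&(sx<-3)&(sy>0)&(sy<190)&(hsv[...,1]>60)
    k,l,st,c=cv2.connectedComponentsWithStats(m.astype(np.uint8));
    if k<2: continue
    i=1+np.argmax(st[1:,4]);m=l==i
    q=np.c_[sx[m],sy[m]].astype(np.float32);r=cv2.minAreaRect(q);print(n,"top",st[i,4],"z",np.median(z[m]).round(1),"rect",r,cv2.boxPoints(r).round(1).tolist(),"x rng",np.percentile(q[:,0],[1,99]))
    dk=m&(hsv[...,2]<90);print(" dark x",np.percentile(sx[dk],[2,98]) if dk.sum() else None)
    t=(np.abs(z-180)<6)&(sx<-180)&(sx>-300)&(sy<-40)&(sy>-150);print(" plain top",W[t].mean(0).round(1))
E
python3 m.py a
```

```text
tcp [460.1 161.4 175.4] sander -297.6448495139413 106.81370437788611 gap 28.50936234431419 yaw 1.4168214647093742
scene top 886 z 91.4 rect ((-126.03141784667969, 91.32164764404297), (59.961647033691406, 146.13450622558594), 83.54454040527344) [[-202.0, 69.69999694824219], [-56.79999923706055, 53.29999923706055], [-50.099998474121094, 112.9000015258789], [-195.3000030517578, 129.3000030517578]] x rng [-194.65851746  -54.96032143]
 dark x [-84.96675261 -53.62390895]
 plain top [488.5 -40.6 180.7]
side top 561 z 91.1 rect ((-128.36575317382812, 93.90319061279297), (65.11209106445312, 137.0458984375), 84.28130340576172) [[-199.8000030517578, 68.30000305175781], [-63.400001525878906, 54.70000076293945], [-56.900001525878906, 119.5], [-193.3000030517578, 133.10000610351562]] x rng [-196.26528015  -61.27637024]
 dark x [-84.23432674 -60.12225305]
 plain top [486.2 -40.6 180.5]
```

View pics/scene_a.png

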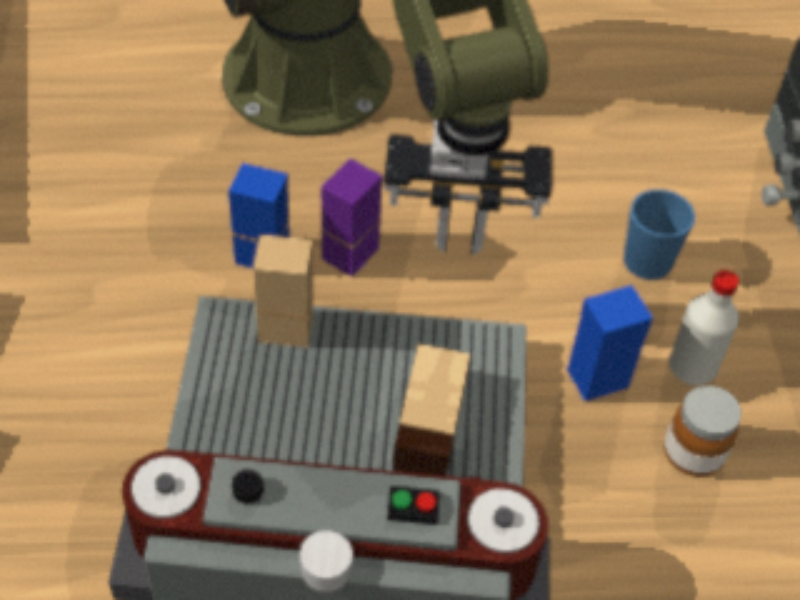

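Two views agree: the blank lies at 0.11 rad to square with its pale end at x'≈-197, y'≈100. The tool is already square. Now I'll go down behind the end.

Request:
apply_moves --series '[[[1.5,-0.5,-2],[0,0,0],30],[[3,-1,-4],[0,0,0],30],[[4.5,-1.5,-6],[0,0,0],30],[[6,-1.9,-8],[0,0,0],30],[[6,-1.9,-10],[0,0,0],30],[[6.9,-2.05,-10],[0,0,0],30],[[7.9,-2.2,-10],[0,0,0],30],[[8.4,-2.27,-10],[0,0,0],30],[[8.9,-2.35,-10],[0,0,0],30],[[9.4,-2.42,-10],[0,0,0],30]]'

```text
clock: 5.3
eef_pos: [554.1, 137.3, 75.7]
eef_rot: [-3.141, 0.0, 1.417]
wrist_force: [-3.9, -0.6, 2.1]
finger_gap: 28.2
```

```bash
python3 m.py b
```

```text
tcp [554.1 137.3  75.7] sander -201.0562960457072 97.27544374185715 gap 28.165678299169084 yaw 1.4170543270056668
scene top 889 z 91.1 rect ((-119.51075744628906, 93.20652770996094), (59.881290435791016, 145.60391235351562), 84.99820709228516) [[-194.60000610351562, 69.69999694824219], [-49.599998474121094, 57.0], [-44.400001525878906, 116.69999694824219], [-189.39999389648438, 129.39999389648438]] x rng [-186.93548096  -48.89552292]
 dark x [-76.68794188 -47.59750869]
 plain top [488.8 -41.  180.7]
side top 369 z 91.1 rect ((-99.43000793457031, 93.64115905761719), (65.13272094726562, 94.73609924316406), 83.1152572631836) [[-150.39999389648438, 67.0], [-56.29999923706055, 55.599998474121094], [-48.5, 120.30000305175781], [-142.60000610351562, 131.6999969482422]] x rng [-147.06359619  -52.73535645]
 dark x [-76.1650424  -51.46868296]
 plain top [486.4 -40.9 180.4]
```

View pics/side_b.png

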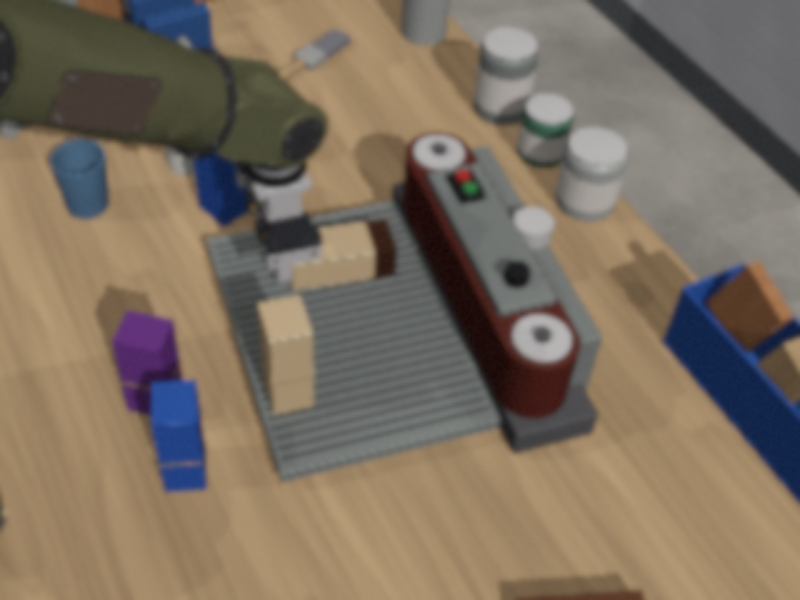

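The fingers touch the pale end and it is turning square. The walnut end is about 48 mm from the belt. I'll push 30 mm more and look again.

Request:
apply_moves --series '[[[0.35,-0.05,0],[0,0,0],30],[[0.7,-0.11,0],[0,0,0],30],[[1.05,-0.16,0],[0,0,0],30],[[1.4,-0.22,0],[0,0,0],30],[[1.75,-0.27,0],[0,0,0],30],[[2.1,-0.32,0],[0,0,0],30],[[2.45,-0.38,0],[0,0,0],30],[[2.8,-0.43,0],[0,0,0],30],[[3.0,-0.46,0],[0,0,0],30],[[3.0,-0.46,0],[0,0,0],30]]'

```text
clock: 6.65
eef_pos: [584.3, 132.6, 75.4]
eef_rot: [3.141, -0.0, 1.417]
wrist_force: [0.6, -0.6, 0.1]
finger_gap: 28.3
```

```bash
python3 m.py c
```

```text
tcp [584.3 132.6  75.4] sander -170.48313882724926 97.29347184408077 gap 28.319597111823068 yaw 1.4169854946996046
scene top 847 z 91.4 rect ((-96.34746551513672, 99.73297882080078), (60.170528411865234, 135.26031494140625), 89.98181915283203) [[-164.0, 69.69999694824219], [-28.700000762939453, 69.5999984741211], [-28.700000762939453, 129.8000030517578], [-164.0, 129.8000030517578]] x rng [-158.73548859  -31.43093395]
 dark x [-48.60717703 -30.09967735]
 plain top [489.3 -40.9 181. ]
side top 363 z 91.1 rect ((-67.0168228149414, 101.57566833496094), (95.92150115966797, 65.57593536376953), 0.06803660094738007) [[-115.0, 134.3000030517578], [-114.9000015258789, 68.69999694824219], [-19.0, 68.80000305175781], [-19.100000381469727, 134.39999389648438]] x rng [-110.67098297  -19.84890312]
 dark x [-48.07898177 -19.70686392]
 plain top [486.3 -41.  180.7]
```

View pics/scene_c.png

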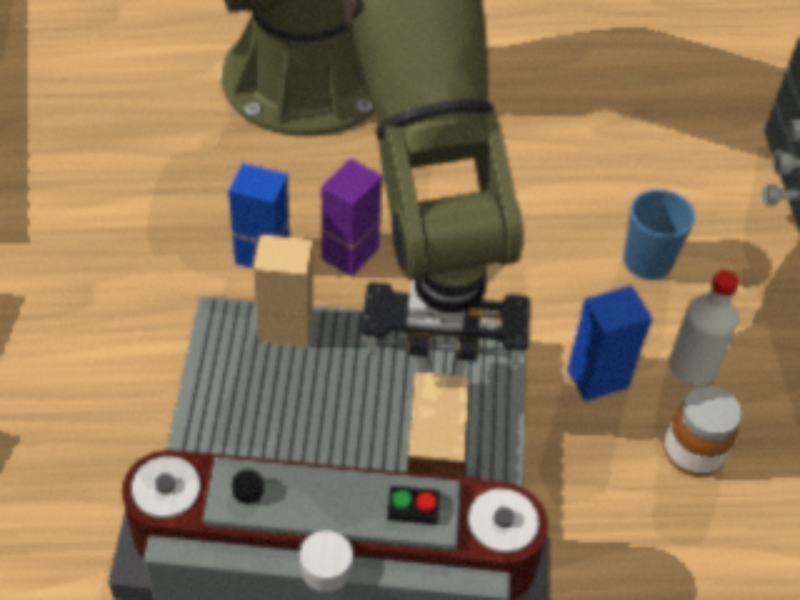

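The blank is square (≈0.00 rad in both views) and about 18–20 mm short of the belt. I'll approach slowly.

Request:
apply_moves --series '[[[0.25,-0.04,0],[0,0,0],30],[[0.5,-0.08,0],[0,0,0],30],[[0.75,-0.12,0],[0,0,0],30],[[1.0,-0.15,0],[0,0,0],30],[[1.2,-0.18,0],[0,0,0],30],[[1.35,-0.21,0],[0,0,0],30],[[1.5,-0.23,0],[0,0,0],30],[[1.6,-0.25,0],[0,0,0],30],[[1.7,-0.26,0],[0,0,0],30],[[1.8,-0.28,0],[0,0,0],30]]'

```text
clock: 8.0
eef_pos: [602.0, 129.9, 75.4]
eef_rot: [-3.141, 0.0, 1.417]
wrist_force: [-1.7, 0.5, -0.8]
finger_gap: 28.3
```

Request:
apply_moves --series '[[[0.05,-0.01,0],[0,0,0],30],[[0.1,-0.02,0],[0,0,0],30],[[0.13,-0.02,0],[0,0,0],30],[[0.16,-0.02,0],[0,0,0],30],[[0.2,-0.03,0],[0,0,0],30],[[0.2,-0.03,0],[0,0,0],30],[[0.2,-0.03,0],[0,0,0],30],[[0.2,-0.03,0],[0,0,0],30],[[0.2,-0.03,0],[0,0,0],30],[[0.2,-0.03,0],[0,0,0],30]]'

```text
clock: 9.25
eef_pos: [604.1, 129.6, 75.5]
eef_rot: [3.141, -0.0, 1.417]
wrist_force: [-0.7, 0.9, -0.6]
finger_gap: 28.1
```

```bash
python3 m.py d
```

```text
tcp [604.1 129.6  75.5] sander -150.53102329867517 97.28637017161127 gap 28.05949130931729 yaw 1.4170339637896532
scene top 717 z 91.4 rect ((-85.01251220703125, 99.82218933105469), (111.7366714477539, 60.15834045410156), 0.1383763551712036) [[-141.0, 129.8000030517578], [-140.8000030517578, 69.5999984741211], [-29.100000381469727, 69.9000015258789], [-29.200000762939453, 130.0]] x rng [-139.48975586  -31.27932594]
 dark x None
 plain top [488.9 -40.7 180.7]
side top 334 z 90.9 rect ((-50.88859939575195, 101.70651245117188), (65.46841430664062, 95.22725677490234), 89.54180908203125) [[-98.80000305175781, 69.4000015258789], [-3.5, 68.5999984741211], [-3.0, 134.10000610351562], [-98.19999694824219, 134.8000030517578]] x rng [-90.92127197  -4.07115595]
 dark x [-26.53044885  -3.50044669]
 plain top [486.3 -40.7 180.6]
```

View pics/side_d.png

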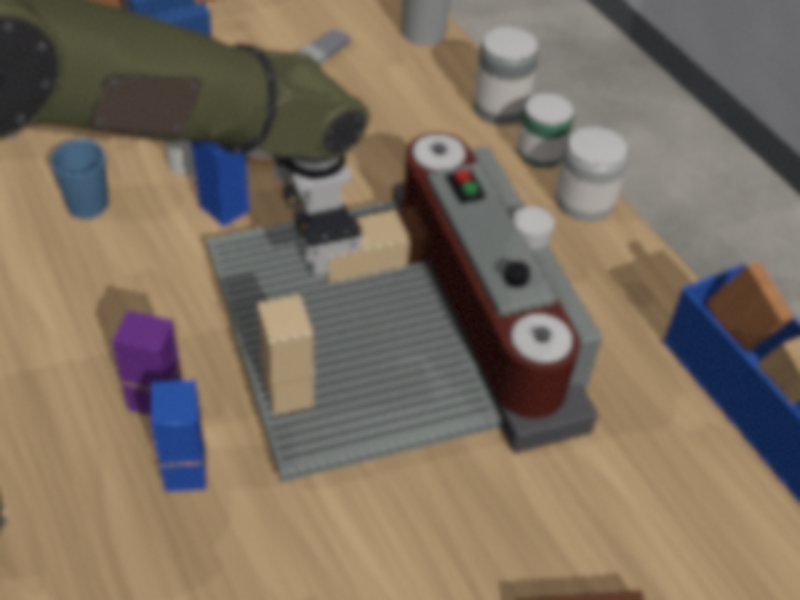

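The force is still low, so there's no belt contact yet. The measurement puts the end within about 1–3 mm of the belt, so I'll creep forward until force builds.

Request:
apply_moves --series '[[[0.05,-0.01,0],[0,0,0],30],[[0.1,-0.02,0],[0,0,0],30],[[0.15,-0.02,0],[0,0,0],30],[[0.15,-0.02,0],[0,0,0],30],[[0.15,-0.02,0],[0,0,0],30],[[0.15,-0.02,0],[0,0,0],30],[[0.15,-0.02,0],[0,0,0],30],[[0.15,-0.02,0],[0,0,0],30],[[0.15,-0.02,0],[0,0,0],30],[[0.15,-0.02,0],[0,0,0],30]]'

```text
clock: 10.6
eef_pos: [604.5, 129.5, 75.5]
eef_rot: [-3.139, 0.0, 1.417]
wrist_force: [-12.4, 0.1, 6.2]
finger_gap: 28.3
```

12 N builds up and the tool stalls 1 mm short of its target: the end is on the belt. I'll back straight off, then raise.

Request:
apply_moves --series '[[[-0.15,0.02,0],[0,0,0],30],[[-0.4,0.06,0],[0,0,0],30],[[-1,0.15,0],[0,0,0],30],[[-2.5,0.38,0],[0,0,0],30],[[-4.5,0.7,0],[0,0,0],30],[[-7,1.1,0],[0,0,0],30],[[-9.5,1.45,2],[0,0,0],30],[[-12,1.8,6],[0,0,0],30],[[-14.5,2.2,11],[0,0,0],30],[[-15.5,2.4,14],[0,0,0],30]]'

```text
clock: 11.85
eef_pos: [449.6, 153.7, 217.8]
eef_rot: [3.139, -0.001, 1.417]
wrist_force: [-0.1, -0.6, -0.1]
finger_gap: 28.2
```

```bash
python3 m.py e; python3 -c "
import cv2,numpy as np
a=cv2.imread('pics/scene_e.png');b=cv2.imread('pics/side_e.png')
cv2.imwrite('pics/fin.png',np.hstack([cv2.resize(a[320:520,360:560],(400,400)),cv2.resize(b[160:360,230:430],(400,400))]))"
```

```text
tcp [449.6 153.7 217.8] sander -306.84816611077304 97.53924201354805 gap 28.24945231053421 yaw 1.417473798272256
scene top 721 z 91.4 rect ((-86.21061706542969, 99.76915740966797), (112.51707458496094, 60.05632400512695), 0.1729675978422165) [[-142.60000610351562, 129.60000610351562], [-142.39999389648438, 69.5999984741211], [-29.899999618530273, 69.9000015258789], [-30.0, 130.0]] x rng [-139.27888184  -31.94312134]
 dark x None
 plain top [488.9 -41.1 180.7]
side top 550 z 90.9 rect ((-71.58049011230469, 100.90040588378906), (67.0975570678711, 137.05674743652344), 89.86200714111328) [[-140.1999969482422, 67.5], [-3.0999999046325684, 67.19999694824219], [-3.0, 134.3000030517578], [-140.0, 134.60000610351562]] x rng [-139.1937117    -4.66367791]
 dark x [-26.72194506  -3.4693918 ]
 plain top [486.5 -41.2 180.8]
```

View pics/fin.png

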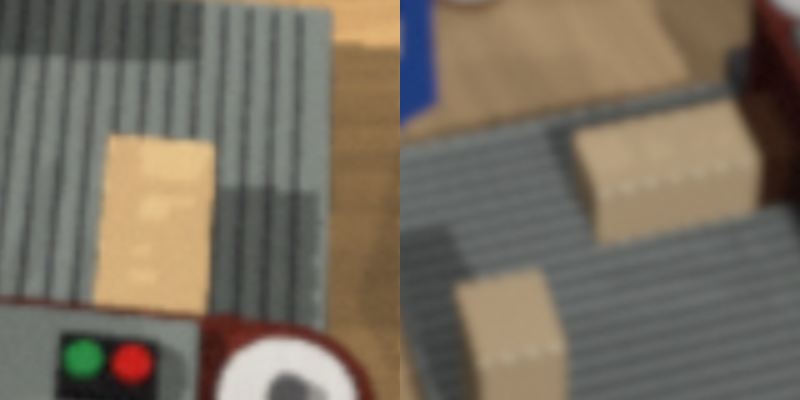

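In the final crops the blank lies square with its walnut end meeting the belt (left (155,300), right (775,160)). The pale end is at x'≈-139.5, which is one 140 mm length from the belt. The gripper is clear, so I'm handing in.

```bash
python3 -c "
from cell import manip
print(manip.sign_off())"
```

```text
the job is handed in; nothing more can be done
None
```

The capped blank is lying on the rest with its walnut end against the belt, and I handed the job in at about 12 s. I tipped it over by pushing its top with the fingers closed. Then I pushed its pale end with two fingertips held square to the belt. This turned it from 0.11 rad off to square and slid it along until the force rose to 12 N at the belt.

**Last checks**
- **Square:** the blank measures within about 0.005 rad of square in both views.
- **Flush:** its pale end is about 139–140 mm from the belt face, so the 140 mm blank reaches the belt to within 1–2 mm. The top edge at the walnut end read -3 to -5 mm in the side view and was hidden from the scene camera. I relied on the pale end and the force at the belt instead.
- **Plain blank:** it is still standing and has moved less than 1 mm by measurement.
- **Gripper and other items:** the gripper is clear with no force on it. I saw no contact with anything else on the bench, though I did not re-measure the other items.

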